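Press the caps of a tube rack home on a hydraulic bench press

ROBOT

A 6-joint arm with a two-finger parallel gripper is mounted at the origin on the work surface. World frame = base frame: x ahead of the robot, y to its left, z up, the work surface at z = 0. Lengths are in m, angles in rad, forces in N, time in s.
With the tool pointing down it reaches from about 0.35 to 0.85 m from the base axis. Payload 8.1 kg.
Tool frame: the origin (TCP) lies at the very end of the fingers, on their centre line; the grasp point (between the pads) lies 19 mm behind it (pinch_z is the distance from the TCP to the grasp point, in m); z points along the fingers, y is the direction in which the jaws open and shut (so a half turn about z gives the same grasp; the last joint's range is limited). The gripper opens to 93 mm and grips with 3 to 60 N. Pads are 15 mm wide; open, the fingers measure 128 mm over their backs; the gripper's body (75 mm by 188 mm) begins 65 mm behind the grasp point.
Start: joints at [1.199, 0.13, 1.488, -0, 1.523, -0.085], TCP at [0.17, 0.576, 0.219] pointing down, gripper open.
Joint ranges: [-2.96, 2.96], [-0.89, 2.26], [0.02, 2.5], [-1.34, 4.48], [0, 2.73], [-2.66, 2.66]. Speed limits (rad/s): [2.39, 2.39, 2.79, 3.14, 3.14, 3.14].

INTERFACE

Orientations are given as a rotation vector (axis times angle).
In Python, from plant import * gives the robot as it stands.
- The arm moves only by the tool move_arm, never from a script. Its argument "series" is a list of rows, each a list of 7 numbers: the shift along the tool's x, y, z each as a share of 10 cm, from -1 to 1, then the turn, a rotation vector about the tool's x, y, z each as a share of 180 degrees, from -1 to 1, then the opening, from -1 (shut) to 1 (fully open). In form: [[dx, dy, dz, rx, ry, rz, jaw], ...]. A call has 1 to 8 rows; each row is the pose to reach, as a shift and turn from the pose commanded when the call began, along the tool's axes at that moment, turning the shorter way round; what a row does not reach only later rows make up. A row lasts 1/10 s, in which the tool goes at most 50 mm and 8.59 degrees, less where a joint would pass 70% of its speed; a pose out of reach is approached as far as the arm can. A call with a number of a shift or a turn outside -1 to 1 is refused whole. A call with a gripper value outside its range is refused whole. The fingers move at their own pace and stop on an object; "squeeze" is the grip in N (left out, the last holds). Time passes only in rows, so rows that repeat a pose let the fingers close. It gives the time, the measured TCP pose, the force and the opening at its end, in the units of the state.
- read_state(): the state, without advancing time (a new reading comes with each control period).
- read_camera(name): name is "scene" or "top"; returns a dict with "frame" (420x560x3 uint8, red, green, blue), "K" (3x3 intrinsics, pixels), "rvec" (rotation vector, rad) and "tvec" (3), from world to camera coordinates, as OpenCV has them. Camera axes: x right, y down, z forward; pixel columns grow to the right and rows downward; lengths in m; the calibration is good to about 2 mm. A picture is of the moment at which its call begins. There is no depth.
- close_job(): hands the job in, once; it reports no verdict.
The state is a dict: "t": time; "q": joint angles; "dq": joint speeds; "joint_torque": joint torques, N m; "tool_pos": TCP position; "orientation": TCP orientation; "force": force on the tool from outside, world axes, zero at the start; "wrist_torque": the same for the moment, N m; "opening": finger opening in m.
Only numpy, scipy, OpenCV 4.12 (cv2) and the standard library are available. Lean on these libraries where they do the work, as an engineer would, in place of code of your own. Each camera call takes 0.05 s, during which the arm holds its last target.

TASK

Push the tube rack gently along its guides until it sits fully home against the end stop under the raised press plate. Then take the lever of the release valve lightly and open it only a fraction of a turn, so that the plate sinks slowly (no faster than about 3 cm a second) under its own weight onto the tube caps, and turn the valve fully shut again, without forcing the lever or rack. Do not push on the plate itself, and leave everything else on the bench where it is.

Things in the scene. Friction and masses are not known exactly. Their poses are not given: they have to be found in the camera images.
- press: Fixed press. Origin: underside of the base; x runs along the guides to the end stop, z up (mm): base plate x -200..110, 150 wide, 12 thick; two black guide rails at y +-42, 74 apart, tops 24 up; stop's near face x 66, top 42 up; white ram cylinder 52 diameter, 140 high at (15, 115); white valve block 38 diameter, 50 high at (-20, -100).
- rack: Blue tube rack, loose, on the base between the rails, 35 to 65 mm short of home. Origin: underside centre of its 130 x 70 x 40 mm block; x towards the stop; white caps reach 55 mm up. At its near end a fin stands up from a low apron: 10 mm thick, 50 wide, 66 high, centred at x -95. Mass 0.25 to 0.5 kg; slides with 1 to 5 N; the stop is rigid.
- rack_fin (a point): Middle of the fin's near face (x -100, z 45 in the rack's frame): where to push.
- rack_home (a point): Point fixed on the press where the rack's origin lies when the rack is fully home against the stop (12 mm above the press origin).
- plate (a point): Steel press plate 90 x 64 x 14 mm with its stem and the white arm to the ram (arm's top 113 mm over the plate's underside). This point: centre of the plate's underside, over x 15, y 0 of the press; moves only up and down: 130 mm above the bench with the ram fully up, 67 mm resting on the caps. Not to be touched by the robot.
- ram (a joint): How far the plate has sunk from its top position, m. 0 = fully up, starts at 0 to 0.015, about 0.063 when it rests on the caps of the rack.
- valve (a joint): Release valve angle, rad: 0 = shut on a hard seat (the start), grows counter-clockwise seen from above, to 1.6. Turning takes 1 to 5 N at the lever's end; it stays where left. The plate starts to sink at an opening that differs each time, 0.15 to 0.9 rad; each 0.1 rad beyond adds nearly 20 mm/s at once; turning back slows and stops it.
- lever_root (a point): Black valve lever, a level bar 85 mm long, 12 wide, 16 high. This point: on the valve's vertical spindle at the bar's mid-height, 62 mm above the bench at (-20, -100) of the press; x along the bar to its free end; free space below it outside the valve block. Shut, it points along the press's -x turned 20 degrees towards its -y.
- lever_grip (a point): Point on the lever 68 mm from the spindle, in the middle of the bar (62 mm above the bench): where to take or push it. Slender: no more than 25 N on either side.
- tipbox_a: White pipette tip box, 120 x 82 x 68 mm, bystander.
- tipbox_b: Second tip box, the same, bystander.
- beaker: Clear plastic beaker, 84 mm wide, 110 mm high, bystander.
- bottle: Amber bottle, 60 mm wide, 130 mm high, bystander.
- dishes: Stack of three dishes, 90 mm wide, 44 mm high, bystander.
- minirack: Small orange tube stand, 90 x 50 x 40 mm, bystander.
Things that resemble listed ones, but are neither listed nor needed, are in the scene too. What is shaped like the rack but green, purple or turquoise is not meant.

How it is judged:
On the way, in this order (a step that is already met when the one before it is completed fails the run):
1. the rack is home against the stop while the plate is still up (x of rack in the frame of rack_home above -0.002 m and angle between the x axis of rack and the x axis of press, either way round below 0.05 rad and value of joint ram below 0.022 m), for 0.2 s.
2. the plate, let down by the opened valve, rests on the caps with the rack home (x of rack in the frame of rack_home above -0.002 m and angle between the x axis of rack and the x axis of press, either way round below 0.05 rad and z of plate in the frame of rack between 0.05 and 0.0575 m and value of joint valve above 0.06 rad), for 0.2 s.
At the end, for the whole second after the job is handed in: The rack is within 2 mm of the stop and square in the guides, the plate rests on its caps (within 2.5 mm), the valve is shut (within 0.06 rad of its seat), and all is at rest (x of rack in the frame of rack_home above -0.002 m and angle between the x axis of rack and the x axis of press, either way round below 0.05 rad and z of plate in the frame of rack between 0.05 and 0.0575 m and value of joint valve below 0.06 rad and linear speed of each of ram, rack below 0.005 m/s); the robot touches nothing.
It fails at once if the plate sinks faster than 40 mm/s (velocity of joint ram above 0.04 m/s).
It fails at once if the robot pushes on the plate or its arm (contact force between any of the fingers, the arm and ram above 1 N).
It fails at once if the lever is squeezed or forced (over 60 N, both fingers together) (contact force between the fingers and valve above 60 N).
It fails at once if the rack is forced (over 25 N) (contact force between the fingers and rack above 25 N).
It fails at once if a bystander is moved more than 20 mm (distance of any of tipbox_a, tipbox_b, beaker, bottle, dishes, minirack from where it was at the start of the episode above 0.02 m).
It also fails if it takes over 67 s, if anything falls off the work surface, if the arm or the gripper's body presses on something with over 40 N, if the wrist force passes 120 N, or if a joint passes its speed limit or range.

## Working session

There is one attempt and no reset: what is moved stays moved. The work goes in short steps, Python scripts to look and compute and a tool call to move; the robot and the scene stay as the last step left them, time stands still between calls to the robot, and variables do not carry over. Pictures are saved under pics/ and viewed, and the job is handed in when it is done.

Besides the shell and the picture viewer there is one more tool, called after "Request:" as name(argument=value, ...), one argument or row to a line, values as JSON. move_arm: Moves the arm, as the interface text tells. Shift numbers are shares of 10 cm and turn numbers shares of 180 degrees, none past 1 either way. Its arguments: {"type":"object","properties":{"series":{"type":"array","items":{"type":"array","items":{"type":"number"}}},"squeeze":{"type":"number"}},"required":["series"]}

```bash
ls; mkdir -p pics
cat > h.py <<'E'
from plant import *
import numpy as np, cv2
def cam(n):
    c=read_camera(n); R=cv2.Rodrigues(np.array(c['rvec'],float))[0]; c['R']=R; c['t']=np.array(c['tvec'],float).ravel(); c['K']=np.array(c['K'],float); return c
def ray(c,uv):
    d=c['R'].T@np.linalg.inv(c['K'])@np.array([uv[0],uv[1],1.]); o=-c['R'].T@c['t']; return o,d
def onplane(c,uv,z):
    o,d=ray(c,uv); return o+d*(z-o[2])/d[2]
def tri(c1,u1,c2,u2):
    o1,d1=ray(c1,u1);o2,d2=ray(c2,u2)
    s=np.linalg.lstsq(np.c_[d1,-d2],o2-o1,rcond=None)[0]
    a=o1+d1*s[0];b=o2+d2*s[1]; return (a+b)/2,np.linalg.norm(a-b)
def proj(c,p):
    x=c['K']@(c['R']@np.array(p,float)+c['t']); return x[:2]/x[2]
def save(n,f): cv2.imwrite('pics/'+n,cv2.cvtColor(f,cv2.COLOR_RGB2BGR))
E
python3 - <<'E'
from h import *
import pickle
for n in('scene','top'):
    c=cam(n); save(n+'0.png',c['frame']); pickle.dump(c,open(n+'0.pkl','wb'))
    print(n,-c['R'].T@c['t'],c['K'][0,0])
print(read_state())
E
```

```text
pics
scene [ 0.91795147 -0.74972956  1.23485885] 416.5363491954634
top [ 0.27854229 -0.072577    1.52582304] 473.63242046009213
{'t': 0.1, 'q': array([ 1.19860172e+00,  1.31075806e-01,  1.48916595e+00,  1.10037576e-08,
        1.52298517e+00, -8.54084993e-02]), 'dq': array([-0.00233186, -0.00110946, -0.00199204,  0.00032064,  0.00260247,
        0.00174742]), 'joint_torque': array([ 1.21212252e-03, -5.61346114e+01, -4.93092799e+01,  7.70019600e-02,
        2.92297621e-02, -7.99415966e-05]), 'tool_pos': array([0.16952149, 0.57502677, 0.21770065]), 'orientation': array([-4.48887268e-01, -3.10898206e+00,  2.49990584e-03]), 'force': array([0.18267411, 0.06715792, 0.38721496]), 'wrist_torque': array([ 0.01283932, -0.02026088,  0.02342866]), 'opening': 0.09276726665398623}
```

View pics/scene0.png

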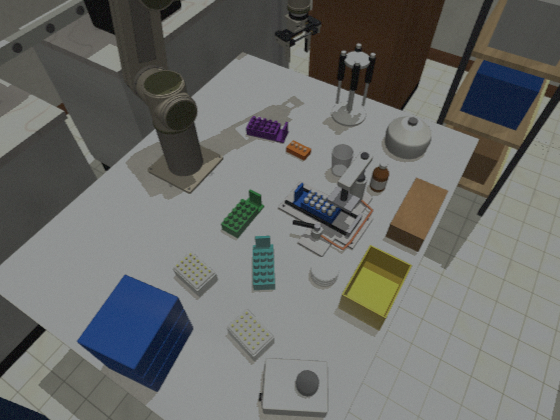

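View pics/top0.png

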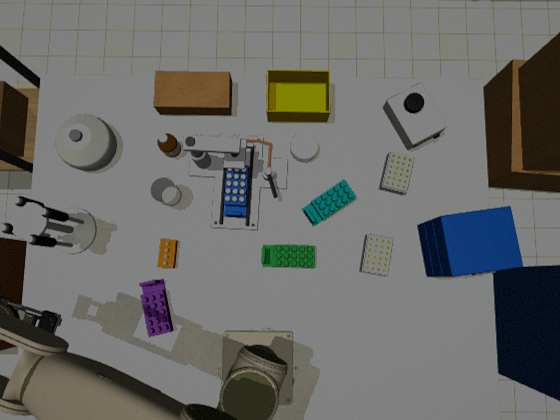

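The blue rack is in the press at about top (236,188) / scene (318,205). The lookalikes are turquoise (330,202 top), green (289,256) and purple (156,308); the large blue box (470,240) is not a rack either. The lever is the dark bar at top (272,184) / scene (303,224). Next, close crops.

Run:
```python
from h import *
import pickle
for n,(x,y,w,h) in {'top':(180,110,120,130),'scene':(270,140,120,120)}.items():
    c=pickle.load(open(n+'0.pkl','rb')); f=c['frame'][y:y+h,x:x+w]
    f=np.clip(f.astype(float)*1.6,0,255).astype(np.uint8)
    save(n+'0c.png',cv2.resize(f,None,fx=4.6,fy=4.6,interpolation=cv2.INTER_CUBIC))
```

```text
(no output)
```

View pics/top0c.png

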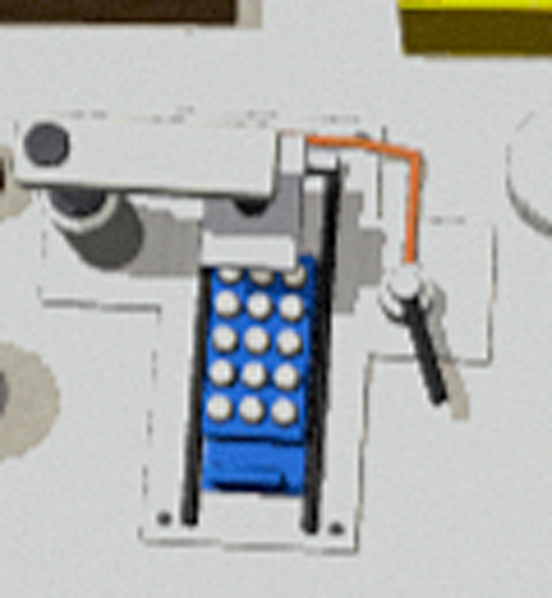

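View pics/scene0c.png

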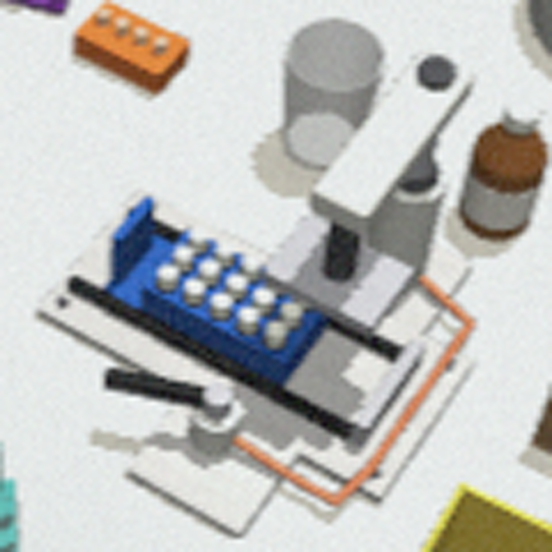

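The crops confirm it: the blue rack lies between the black rails, with its fin at the robot-side end (top crop 250,480). The lever runs from the spindle (crop 408,285) to its tip (440,400). I'll measure from these points.

Run:
```python
from h import *
import pickle
T=pickle.load(open('top0.pkl','rb'));S=pickle.load(open('scene0.pkl','rb'))
t=lambda u,v:(180+(u+.5)/4.6-.5,110+(v+.5)/4.6-.5)
s=lambda u,v:(270+(u+.5)/4.6-.5,140+(v+.5)/4.6-.5)
A=onplane(T,t(141,541),.012);B=onplane(T,t(357,550),.012)
print('base corners top L,R',A,B,np.linalg.norm(A-B))
print('scene near R',onplane(S,s(40,313),.012),tri(T,t(357,550),S,s(40,313)))
r1=onplane(T,t(317,527),.024);r2=onplane(T,t(340,172),.024)
print('right rail outer edge',r1,r2,np.degrees(np.arctan2(*(r2-r1)[1::-1])))
print('rail near R end tri',tri(T,t(311,531),S,s(73,283)))
print('spindle top',tri(T,t(408,279),S,s(219,394)))
print('lever end top',tri(T,t(439,401),S,s(107,376)))
# masks
for n,c,roi in(('top',T,(215,160,40,70)),('scene',S,(288,175,60,60))):
    x,y,w,h=roi; hsv=cv2.cvtColor(c['frame'],cv2.COLOR_RGB2HSV)[y:y+h,x:x+w]
    m=cv2.inRange(hsv,(100,120,30),(130,255,255))
    ys,xs=np.nonzero(m); print(n,xs.min()+x,xs.max()+x,ys.min()+y,ys.max()+y)
# fine zooms
f=T['frame'][195:235,205:275]; save('z1.png',cv2.resize(np.clip(f*1.7,0,255).astype(np.uint8),None,fx=11,fy=11,interpolation=cv2.INTER_NEAREST))
f=S['frame'][175:235,285:355]; save('z2.png',cv2.resize(np.clip(f*1.7,0,255).astype(np.uint8),None,fx=9.5,fy=9.5,interpolation=cv2.INTER_NEAREST))
```

```text
base corners top L,R [0.43169162 0.15489069 0.012     ] [0.42679486 0.00420682 0.012     ] 0.1507634122468426
scene near R [0.43334663 0.00331063 0.012     ] (array([0.4291045 , 0.00597926, 0.00514209]), np.float64(0.004316995027577008))
right rail outer edge [0.44135967 0.03156192 0.024     ] [0.69444806 0.02002962 0.024     ] -2.608951579944501
rail near R end tri (array([0.44078528, 0.03746748, 0.01725639]), np.float64(0.0040091126040922055))
spindle top (array([ 0.60698162, -0.02993147,  0.0744079 ]), np.float64(0.002179779308892919))
lever end top (array([ 0.52522902, -0.05166529,  0.06215598]), np.float64(0.0025228835860760033))
top 224 248 166 217
scene 293 341 183 222
```

View pics/z1.png

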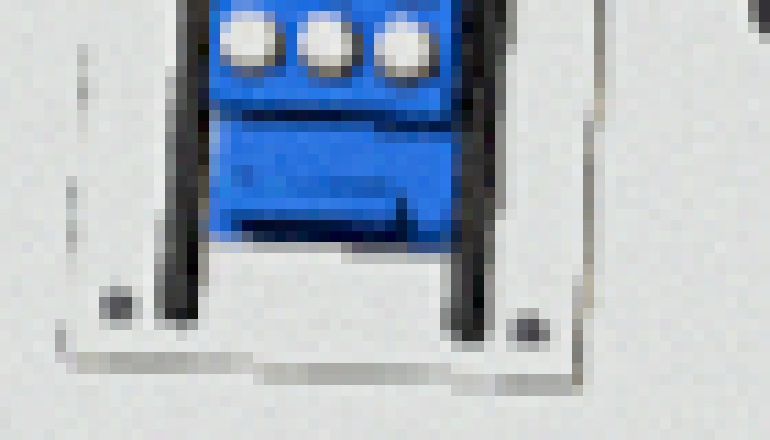

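View pics/z2.png

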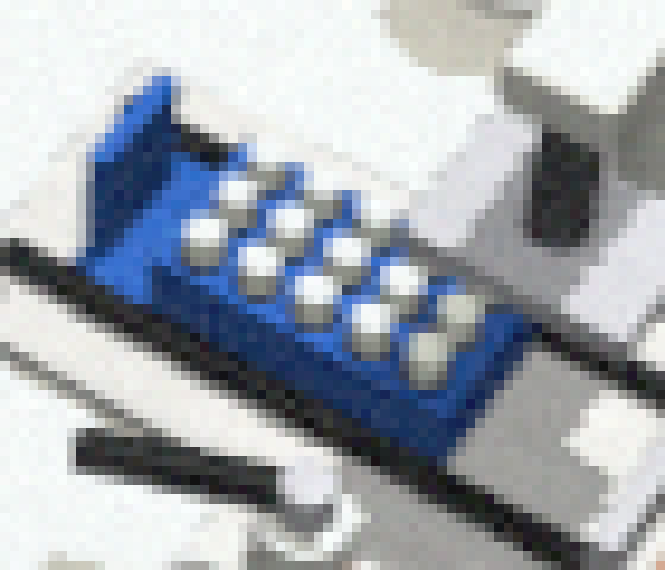

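Run:
```python
from h import *
import pickle
T=pickle.load(open('top0.pkl','rb'));S=pickle.load(open('scene0.pkl','rb'))
t=lambda u,v:(205+u/11-.5,195+v/11-.5); s=lambda u,v:(285+u/9.5-.5,175+v/9.5-.5)
for n,a,b in(('fin near top L(+y)',(238,213),(160,72)),('fin near top R',(400,213),(88,155))):
    print(n,tri(T,t(*a),S,s(*b)),onplane(T,t(*a),.078),onplane(S,s(*b),.078))
# press frame estimate
yaw=np.radians(-2.3);o=np.array([.629,.0716])
ex=np.array([np.cos(yaw),np.sin(yaw)]);ey=np.array([-ex[1],ex[0]])
P=lambda x,y,z:np.r_[o+ex*x+ey*y,z]
im={}
for n,c in(('T',T),('S',S)):
    for nm,p in dict(nearR=P(-.2,-.075,.012),nearL=P(-.2,.075,.012),root=P(-.02,-.1,.07),stopL=P(.066,.037,.042),stopR=P(.066,-.037,.042)).items():
        q=proj(c,p); print(n,nm,q.round(1), ((q-[180,110])*4.6 if n=='T' else (q-[270,140])*4.6).round())
a=np.array([.541,-.049])
print('home fin near',P(-.099,0,.057))
```

```text
fin near top L(+y) (array([0.46876585, 0.09897933, 0.08020769]), np.float64(0.0058081995620902615)) [0.46679195 0.09734627 0.078     ] [0.46991277 0.10280865 0.078     ]
fin near top R (array([0.46745284, 0.05224508, 0.07992682]), np.float64(0.0012438300977217803)) [0.46722424 0.0520035  0.078     ] [0.46713215 0.05404917 0.078     ]
T nearR [257.1 229.4] [354. 549.]
T nearL [210.4 227.1] [140. 539.]
T root [267.3 170.9] [402. 280.]
T stopL [226.5 144.6] [214. 159.]
T stopR [249.5 145.8] [320. 164.]
S nearR [276.8 206.6] [ 31. 306.]
S nearL [299.  180.3] [133. 185.]
S root [316.6 225.3] [215. 392.]
S stopL [357.5 214.1] [402. 341.]
S stopR [347.3 228.8] [355. 408.]
home fin near [0.53007975 0.07557305 0.057     ]
```

Fin's near face is at x≈0.467, y≈0.077, top z≈0.079. The press yaw is about −2.3°, and home for the fin face is x≈0.530. Now I'll move across at height.

Request:
move_arm(
  series=[
    [-0.33,-0.33,0,0,0,0,-1],
    [-0.66,-0.66,0,0,0,0,-1],
    [-0.98,-1,0,0,0,0,-1],
  ],
  squeeze=5,
)

```text
t: 0.4
tool_pos: [0.2356, 0.4503, 0.2178]
orientation: [-0.447, -3.109, 0.002]
force: [1.3, 0.1, -0.1]
opening: 0.0736
```

Request:
move_arm(
  series=[
    [-0.33,-0.33,0,0,0,0,-1],
    [-0.66,-0.66,0,0,0,0,-1],
    [-0.98,-1,0,0,0,0,-1],
  ],
)

```text
t: 0.7
tool_pos: [0.3015, 0.3264, 0.2183]
orientation: [-0.448, -3.109, 0.0]
force: [1.4, 1.6, -0.2]
opening: 0.0496
```

Request:
move_arm(
  series=[
    [-0.33,-0.33,0,0,0,0,-1],
    [-0.66,-0.66,0,0,0,0,-1],
    [-0.98,-1,0,0,0,0,-1],
  ],
)

```text
t: 1.0
tool_pos: [0.3672, 0.2028, 0.2184]
orientation: [0.448, 3.109, 0.0]
force: [0.8, 0.6, -0.5]
opening: 0.0257
```

```bash
cat >> h.py <<'E'
from scipy.spatial.transform import Rotation as Ro
def delta(target,yaw_deg=None):
    s=read_state(); R=Ro.from_rotvec(s['orientation']); d=R.inv().apply(np.array(target)-s['tool_pos'])
    m=R.as_matrix(); cy=np.degrees(np.arctan2(m[1,1],m[0,1]))
    print('t',round(s['t'],2),'pos',s['tool_pos'].round(4),'yaw_y',cy.round(2),'q',s['q'].round(2),'F',s['force'].round(1),'op',round(s['opening'],4))
    print('tool shift/10cm',(d/.1).round(3))
    if yaw_deg is not None:
        # target: z down, y at yaw
        y=np.radians(yaw_deg); Y=np.array([np.cos(y),np.sin(y),0]);Z=np.array([0,0,-1.]);X=np.cross(Y,Z)
        r=(R.inv()*Ro.from_matrix(np.c_[X,Y,Z])).as_rotvec()
        print('turn/180',(r/np.pi).round(4))
E
python3 -c "
from h import *
delta([.43,.0796,.2],87.7)"
```

```text
t 1.0 pos [0.3672 0.2028 0.2184] yaw_y 73.59 q [ 0.38 -0.38  1.96  0.    1.56 -0.9 ] F [ 0.8  0.6 -0.5] op 0.0257
tool shift/10cm [-0.951 -1.005  0.184]
turn/180 [ 0.      0.     -0.0784]
```

Request:
move_arm(
  series=[
    [-0.31,-0.33,0,0,0,-0.03,-1],
    [-0.63,-0.66,0,0,0,-0.06,-1],
    [-0.95,-0.99,0,0,0,-0.078,-1],
    [-0.95,-0.99,0,0,0,-0.078,-1],
    [-0.95,-0.99,0,0,0,-0.078,-1],
  ],
)

```text
t: 1.5
tool_pos: [0.4298, 0.082, 0.2182]
orientation: [-0.072, -3.14, -0.0]
force: [0.1, 0.8, 0.2]
opening: 0.0001
```

```bash
python3 -c "
from h import *
delta([.43,.0796,.045],87.7)"
```

```text
t 1.5 pos [0.4298 0.082  0.2182] yaw_y 87.39 q [ 0.07 -0.32  1.91  0.    1.55 -1.45] F [0.1 0.8 0.2] op 0.0001
tool shift/10cm [-0.005 -0.024  1.732]
turn/180 [ 0.0001 -0.0004 -0.0017]
```

Request:
move_arm(
  series=[
    [0,0,0.4,0,0,0,-1],
    [0,-0.02,0.8,0,0,0,-1],
    [0,-0.02,1,0,0,0,-1],
  ],
)

```text
t: 1.8
tool_pos: [0.4272, 0.0821, 0.1151]
orientation: [-0.064, -3.137, 0.0]
force: [-0.3, -0.6, 0.1]
opening: 0.0004
```

Request:
move_arm(
  series=[
    [0,0,0.3,0,0,0,-1],
    [0,0,0.6,0,0,0,-1],
    [0,0,0.73,0,0,0,-1],
    [0,0,0.73,0,0,0,-1],
    [0,0,0.73,0,0,0,-1],
  ],
)

```text
t: 2.3
tool_pos: [0.4302, 0.0815, 0.0466]
orientation: [0.064, 3.14, 0.0]
force: [0.4, 0.2, 0.2]
opening: 0.0004
```

Run:
```python
from h import *
delta([.4595,.0785,.045],87.7)
c=cam('top'); f=c['frame'][150:240,190:310]; save('a1.png',cv2.resize(np.clip(f*1.7,0,255).astype(np.uint8),None,fx=6,fy=6,interpolation=cv2.INTER_NEAREST))
c=cam('scene'); f=c['frame'][140:240,260:380]; save('a2.png',cv2.resize(np.clip(f*1.7,0,255).astype(np.uint8),None,fx=6,fy=6,interpolation=cv2.INTER_NEAREST))
```

```text
t 2.3 pos [0.4302 0.0815 0.0466] yaw_y 87.66 q [ 0.07 -0.16  2.1   0.    1.2  -1.46] F [0.4 0.2 0.2] op 0.0004
tool shift/10cm [-0.294 -0.018  0.016]
turn/180 [ 0.0001  0.0002 -0.0002]
```

View pics/a2.png

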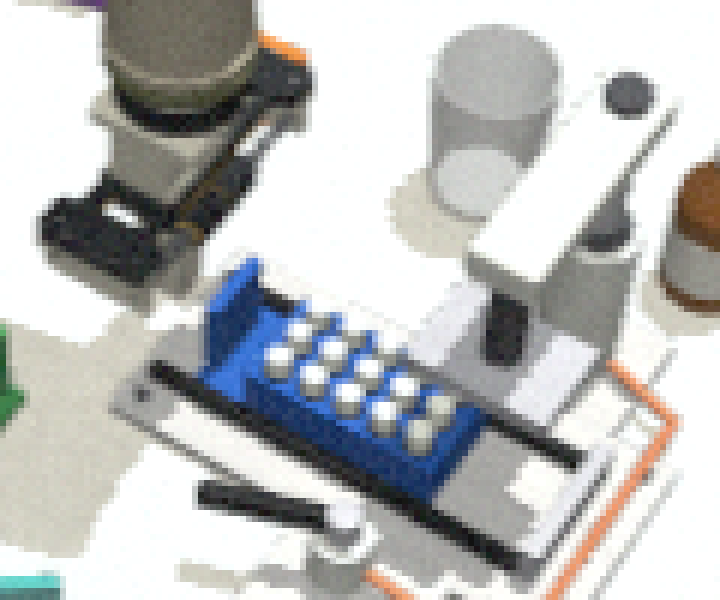

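View pics/a1.png

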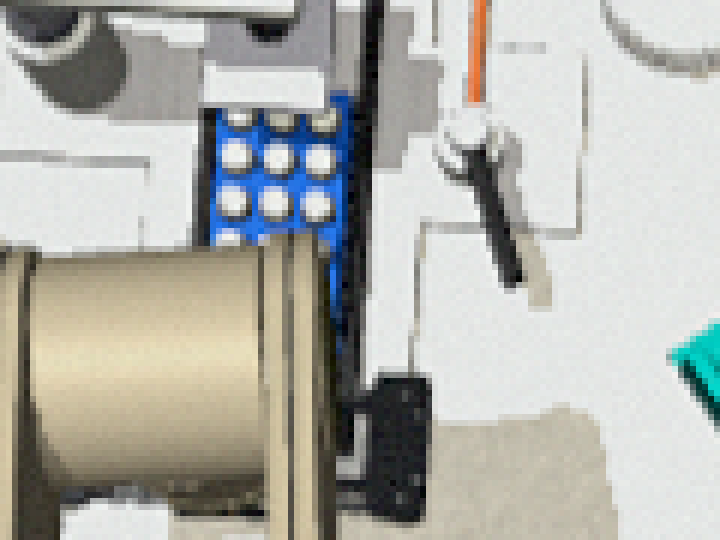

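Gripper is behind the fin, closed, centred. Approaching slowly, then pushing.

Request:
move_arm(
  series=[
    [-0.05,0,0.01,0,0,0,-1],
    [-0.1,0,0.01,0,0,0,-1],
    [-0.15,-0.01,0.01,0,0,0,-1],
    [-0.18,-0.02,0.01,0,0,0,-1],
    [-0.21,-0.02,0.01,0,0,0,-1],
    [-0.23,-0.02,0.01,0,0,0,-1],
    [-0.25,-0.02,0.01,0,0,0,-1],
    [-0.27,-0.02,0.01,0,0,0,-1],
  ],
)

```text
t: 3.2
tool_pos: [0.4568, 0.0776, 0.0446]
orientation: [-0.066, -3.141, -0.0]
force: [0.8, -0.2, 0.0]
opening: 0.0006
```

Request:
move_arm(
  series=[
    [-0.02,0,0,0,0,0,-1],
    [-0.04,0,0,0,0,0,-1],
    [-0.06,0,0,0,0,0,-1],
    [-0.08,0,0,0,0,0,-1],
    [-0.1,0,0,0,0,0,-1],
    [-0.12,0,0,0,0,0,-1],
  ],
)

```text
t: 3.8
tool_pos: [0.4689, 0.0771, 0.0445]
orientation: [-0.066, -3.141, -0.0]
force: [-2.0, -0.0, -0.5]
opening: 0.0004
```

Run:
```python
from h import *
delta([.4595,.0785,.045],87.7)
c=cam('scene'); f=c['frame'][140:240,260:380]; save('a3.png',cv2.resize(np.clip(f*1.7,0,255).astype(np.uint8),None,fx=6,fy=6,interpolation=cv2.INTER_NEAREST))
```

```text
t 3.8 pos [0.4689 0.0771 0.0445] yaw_y 87.61 q [ 0.06 -0.05  2.    0.    1.19 -1.47] F [-2.  -0.  -0.5] op 0.0004
tool shift/10cm [ 0.094  0.01  -0.005]
turn/180 [ 0.     -0.     -0.0005]
```

View pics/a3.png

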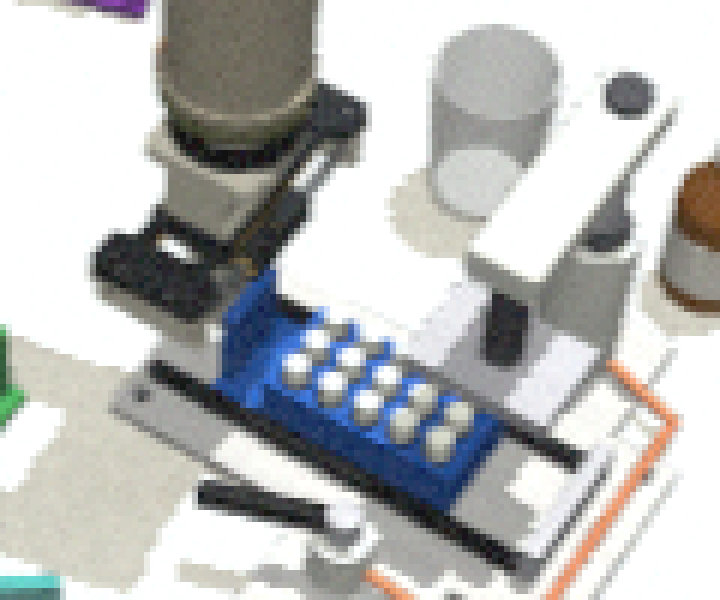

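Contact made at about 2 N; the rack is sliding. Continuing.

Request:
move_arm(
  series=[
    [-0.03,0,0,0,0,0,-1],
    [-0.06,0,0,0,0,0,-1],
    [-0.09,0,0,0,0,0,-1],
    [-0.12,0,0,0,0,0,-1],
    [-0.15,0,0,0,0,0,-1],
    [-0.18,0,0,0,0,0,-1],
    [-0.21,0,0,0,0,0,-1],
    [-0.24,0,0,0,0,0,-1],
  ],
)

```text
t: 4.65
tool_pos: [0.4929, 0.0761, 0.0446]
orientation: [-0.066, -3.141, 0.0]
force: [-2.0, -0.3, -1.2]
opening: 0.0004
```

Request:
move_arm(
  series=[
    [-0.03,0,0,0,0,0,-1],
    [-0.06,0,0,0,0,0,-1],
    [-0.09,0,0,0,0,0,-1],
    [-0.12,0,0,0,0,0,-1],
    [-0.15,0,0,0,0,0,-1],
    [-0.17,0,0,0,0,0,-1],
    [-0.19,0,0,0,0,0,-1],
    [-0.2,0,0,0,0,0,-1],
  ],
)

```text
t: 5.45
tool_pos: [0.5129, 0.0753, 0.0447]
orientation: [0.066, 3.141, 0.0]
force: [-1.8, -0.8, 0.0]
opening: 0.0007
```

Run:
```python
from h import *
delta([.5225,.0760,.0445],87.7)
c=cam('scene'); f=c['frame'][140:240,260:380]; save('a4.png',cv2.resize(np.clip(f*1.7,0,255).astype(np.uint8),None,fx=6,fy=6,interpolation=cv2.INTER_NEAREST))
```

```text
t 5.45 pos [0.5129 0.0753 0.0447] yaw_y 87.61 q [ 0.05  0.07  1.88  0.    1.19 -1.48] F [-1.8 -0.8  0. ] op 0.0007
tool shift/10cm [-0.096  0.011  0.002]
turn/180 [ 0.      0.     -0.0005]
```

View pics/a4.png

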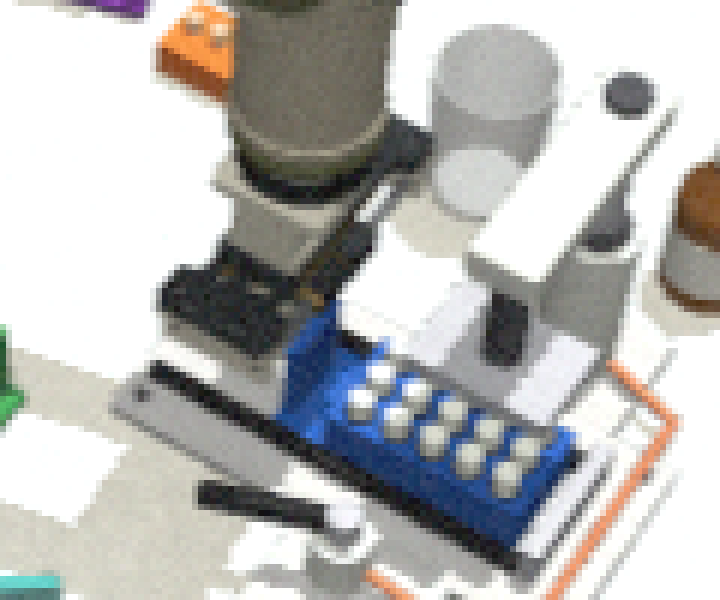

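Request:
move_arm(
  series=[
    [-0.01,0,0,0,0,0,-1],
    [-0.02,0,0,0,0,0,-1],
    [-0.03,0,0,0,0,0,-1],
    [-0.04,0,0,0,0,0,-1],
    [-0.05,0,0,0,0,0,-1],
    [-0.06,0,0,0,0,0,-1],
  ],
)

```text
t: 6.1
tool_pos: [0.5188, 0.0751, 0.0447]
orientation: [-0.066, -3.141, 0.0]
force: [-3.6, 0.6, 2.3]
opening: 0.0003
```

Request:
move_arm(
  series=[
    [-0.005,0,0,0,0,0,-1],
    [-0.01,0,0,0,0,0,-1],
    [-0.015,0,0,0,0,0,-1],
  ],
)

```text
t: 6.4
tool_pos: [0.5202, 0.075, 0.0447]
orientation: [-0.066, -3.141, -0.0]
force: [-3.6, -0.2, 2.7]
opening: 0.0009
```

Request:
move_arm(
  series=[
    [-0.005,0,0,0,0,0,-1],
    [-0.01,0,0,0,0,0,-1],
  ],
)

```text
t: 6.6
tool_pos: [0.5212, 0.075, 0.0447]
orientation: [0.066, 3.141, 0.0]
force: [-4.1, 0.4, 3.6]
opening: 0.0008
```

Run:
```python
from h import *
delta([.5225,.0760,.0445],87.7)
c=cam('scene'); f=c['frame'][190:250,315:385]; save('a5.png',cv2.resize(np.clip(f*1.7,0,255).astype(np.uint8),None,fx=9,fy=9,interpolation=cv2.INTER_NEAREST))
```

```text
t 6.6 pos [0.5212 0.075  0.0447] yaw_y 87.61 q [ 0.05  0.09  1.86  0.    1.19 -1.48] F [-4.1  0.4  3.6] op 0.0008
tool shift/10cm [-0.012  0.011  0.002]
turn/180 [ 0.      0.     -0.0005]
```

View pics/a5.png

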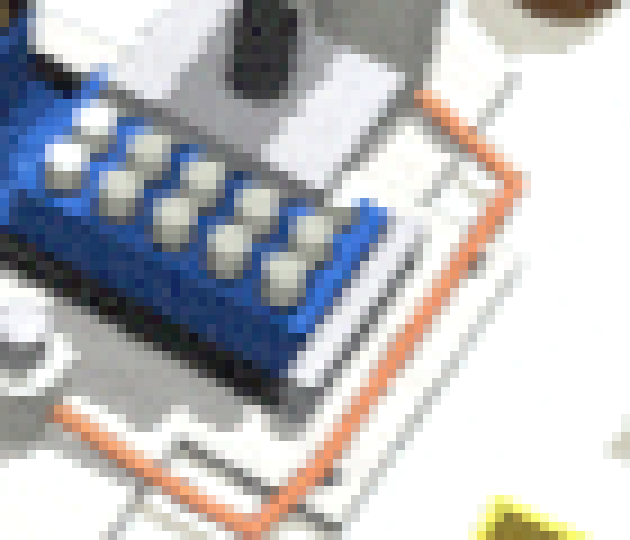

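Request:
move_arm(
  series=[
    [-0.005,0,0,0,0,0,-1],
    [-0.01,0,0,0,0,0,-1],
  ],
)

```text
t: 6.85
tool_pos: [0.5217, 0.0749, 0.0446]
orientation: [-0.066, -3.14, 0.0]
force: [-9.7, -0.1, 7.3]
opening: 0.0003
```

Request:
move_arm(
  series=[
    [-0.005,0,0,0,0,0,-1],
    [-0.01,0,0,0,0,0,-1],
  ],
)

```text
t: 7.05
tool_pos: [0.5216, 0.0749, 0.0445]
orientation: [-0.065, -3.137, 0.0]
force: [-15.6, 0.6, 11.9]
opening: -0.0
```

Request:
move_arm(
  series=[
    [-0.005,0,0,0,0,0,-1],
  ],
)

```text
t: 7.15
tool_pos: [0.5216, 0.0749, 0.0444]
orientation: [-0.065, -3.136, 0.0]
force: [-18.0, -0.3, 14.2]
opening: 0.0
```

Hard stop reached at x=0.5216 (motion ceased, force rising to 18–23 N). Backing off.

Request:
move_arm(
  series=[
    [0.02,0,0,0,0,0,-1],
    [0.04,0,0,0,0,0,-1],
    [0.1,0,0,0,0,0,-1],
    [0.25,0,0,0,0,0,-1],
    [0.4,0,0,0,0,0,-1],
    [0.4,0,-0.3,0,0,0,-1],
    [0.4,0,-0.7,0,0,0,-1],
    [0.4,0,-1,0,0,0,-1],
  ],
)

```text
t: 7.95
tool_pos: [0.484, 0.0765, 0.1468]
orientation: [0.066, 3.139, 0.0]
force: [0.6, -0.3, 0.4]
opening: 0.0009
```

Run:
```python
from h import *
delta([.5225,.0760,.0445],-72.3)
c=cam('scene'); save('a6.png',c['frame'][:,:]);f=c['frame'][150:250,285:385]; save('a6c.png',cv2.resize(np.clip(f*1.7,0,255).astype(np.uint8),None,fx=6,fy=6,interpolation=cv2.INTER_CUBIC))
c=cam('top'); save('a7.png',c['frame'])
```

```text
t 7.95 pos [0.484  0.0765 0.1468] yaw_y 87.61 q [ 0.05 -0.13  1.88 -0.    1.39 -1.48] F [ 0.6 -0.3  0.4] op 0.0009
tool shift/10cm [-0.383  0.011  1.023]
turn/180 [9.000e-04 1.000e-04 8.884e-01]
```

View pics/a6c.png

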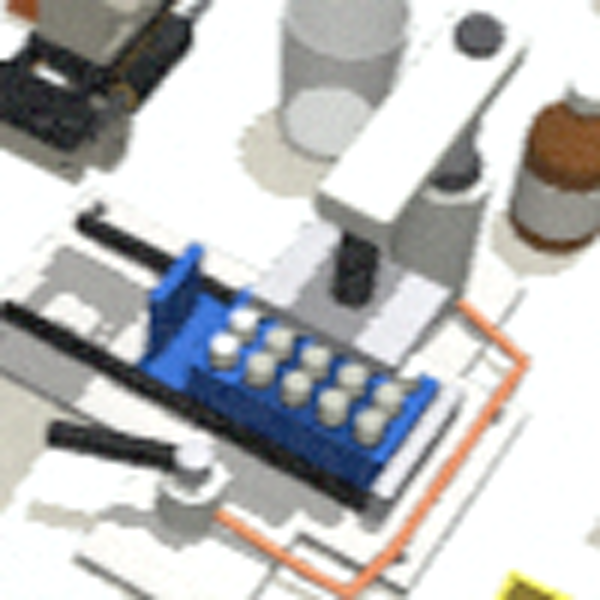

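View pics/a6.png

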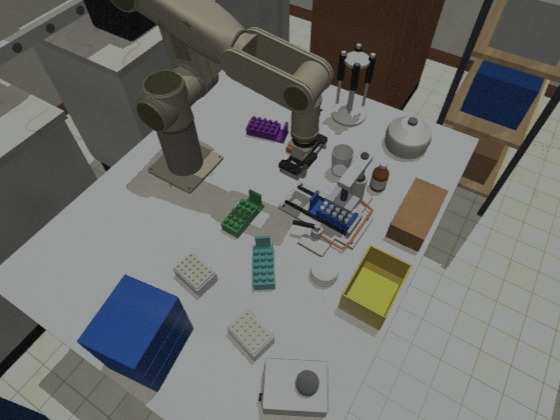

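View pics/a7.png

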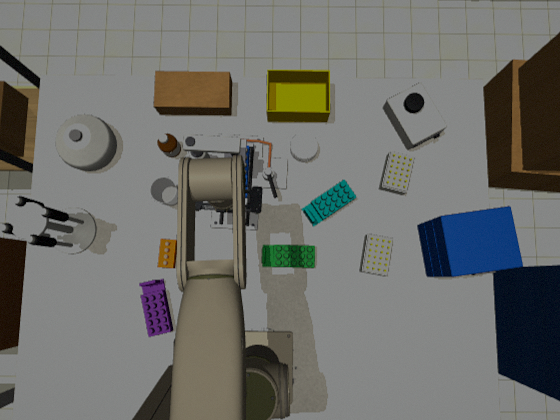

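The rack's far face meets the stop (crop 380,480), the plate is still up and the lever is undisturbed. Refining the lever's line by mask.

Run:
```python
from h import *
import pickle
T=pickle.load(open('top0.pkl','rb'));S=pickle.load(open('scene0.pkl','rb'))
for n,c,(x,y,w,h) in(('top',T,(263,172,20,28)),('scene',S,(291,217,26,14))):
    f=c['frame'][y:y+h,x:x+w]; m=(f.max(2)<60).astype(np.uint8)
    k,l,st,ce=cv2.connectedComponentsWithStats(m); i=1+st[1:,4].argmax()
    ys,xs=np.nonzero(l==i); print(n,st[i],f.max(2).min(),np.median(f.max(2)))
    pts=np.c_[xs+x,ys+y].astype(np.float32)
    z=.066
    W=np.array([onplane(c,p,z)[:2] for p in pts])
    vx,vy,cx,cy=cv2.fitLine(W.astype(np.float32),cv2.DIST_L2,0,.001,.001).ravel()
    if vx>0:vx,vy=-vx,-vy
    pr=(W-[cx,cy])@[vx,vy]; tip=np.array([cx,cy])+np.array([vx,vy])*pr.max()
    print(' dir',np.degrees(np.arctan2(vy,vx))%360,'tip',tip,'len',np.ptp(pr),'line y at x=.541',cy+vy/vx*(.541-cx),'at .606',cy+vy/vx*(.606-cx))
```

```text
top [ 1  2 13 24 93] 7 125.5
 dir 198.8584 tip [ 0.52356151 -0.05428966] len 0.07455777299242666 line y at x=.541 -0.048333272 at .606 -0.026131518
scene [ 2  3 22  9 95] 10 123.0
 dir 195.17416 tip [ 0.5273233  -0.05258749] len 0.07522098209565214 line y at x=.541 -0.048878234 at .606 -0.03124961
```

Request:
move_arm(
  series=[
    [-0.07,-0.12,0,0,0,0.047,0],
    [-0.15,-0.25,0,0,0,0.094,0],
    [-0.22,-0.4,0,0,0,0.141,0],
    [-0.3,-0.5,0,0,0,0.188,0],
    [-0.37,-0.62,0,0,0,0.235,0],
    [-0.45,-0.75,0,0,0,0.282,0],
    [-0.52,-0.87,0,0,0,0.329,0],
    [-0.6,-1,0,0,0,0.376,0],
  ],
)

```text
t: 8.85
tool_pos: [0.5392, -0.0263, 0.1435]
orientation: [-1.811, -2.566, 0.001]
force: [-0.1, 0.6, -0.3]
opening: 0.0458
```

Request:
move_arm(
  series=[
    [0,0,0,0,0,0.047,0],
    [0,0,0,0,0,0.094,0],
    [0,0,0,0,0,0.141,0],
    [0,0,0,0,0,0.188,0],
    [0,0,0,0,0,0.235,0],
    [0,0,0,0,0,0.282,0],
    [0,0,0,0,0,0.329,0],
    [0,0,0,0,0,0.376,0],
  ],
)

```text
t: 9.65
tool_pos: [0.539, -0.0259, 0.1435]
orientation: [-2.934, -1.123, 0.001]
force: [-0.9, 1.2, -0.6]
opening: 0.0465
```

Request:
move_arm(
  series=[
    [0,0,0,0,0,0.047,0],
    [0,0,0,0,0,0.094,0],
    [0,0,0,0,0,0.137,0],
    [0,0,0,0,0,0.137,0],
    [0,0,0,0,0,0.137,0],
  ],
)

```text
t: 10.15
tool_pos: [0.5391, -0.0259, 0.144]
orientation: [-3.104, -0.487, 0.001]
force: [0.2, -0.3, -0.4]
opening: 0.0464
```

```bash
python3 -c "
from h import *
delta([.541,-.0487,.043],-72.7)"
```

```text
t 10.15 pos [ 0.5391 -0.0259  0.144 ] yaw_y -72.18 q [-0.14  0.02  1.75 -0.    1.38  1.12] F [ 0.2 -0.3 -0.4] op 0.0464
tool shift/10cm [-0.052  0.223  1.009]
turn/180 [-0.0001  0.0002  0.0029]
```

Request:
move_arm(
  series=[
    [-0.05,0.22,0,0,0,0,0],
    [-0.05,0.22,0.3,0,0,0.003,0],
    [-0.05,0.22,0.5,0,0,0.003,0],
    [-0.05,0.22,0.5,0,0,0.003,0],
  ],
)

```text
t: 10.55
tool_pos: [0.5387, -0.0481, 0.091]
orientation: [-3.104, -0.47, 0.009]
force: [-1.5, -0.2, 0.1]
opening: 0.0465
```

Run:
```python
from h import *
delta([.541,-.0487,.043],-72.7)
c=cam('scene'); f=c['frame'][150:250,265:385]; save('b1.png',cv2.resize(np.clip(f*1.7,0,255).astype(np.uint8),None,fx=6,fy=6,interpolation=cv2.INTER_CUBIC))
```

```text
t 10.55 pos [ 0.5387 -0.0481  0.091 ] yaw_y -72.79 q [-0.18  0.08  1.79 -0.    1.29  1.09] F [-1.5 -0.2  0.1] op 0.0465
tool shift/10cm [0.023 0.014 0.479]
turn/180 [-0.0009  0.0017 -0.0005]
```

View pics/b1.png

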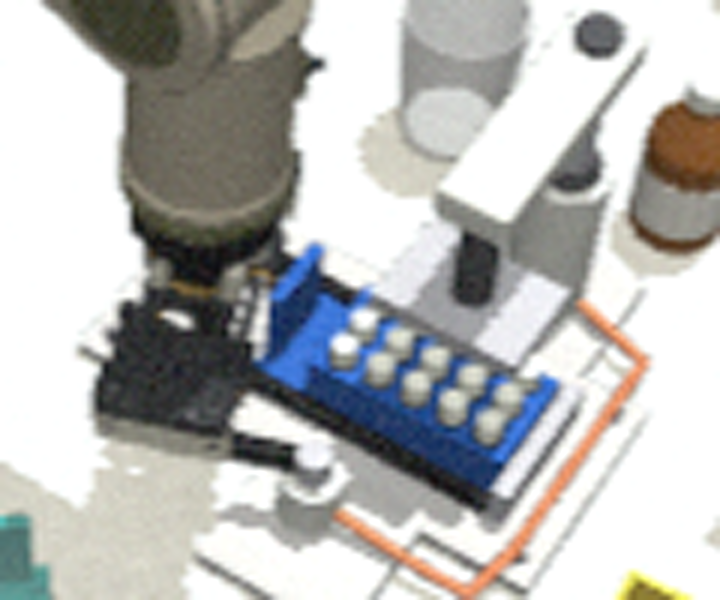

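The gripper is over the lever and clear of fin and plate. Descending, then closing lightly.

Request:
move_arm(
  series=[
    [0.02,0.01,0.1,0,0,0,0],
    [0.02,0.01,0.2,0,0,0,0],
    [0.02,0.01,0.3,0,0,0,0],
    [0.02,0.01,0.4,0,0,0,0],
    [0.02,0.01,0.48,0,0,0,0],
    [0.02,0.01,0.48,0,0,0,0],
    [0.02,0.01,0.48,0,0,0,-0.3],
  ],
  squeeze=5,
)

```text
t: 11.3
tool_pos: [0.5434, -0.0487, 0.0464]
orientation: [-3.107, -0.466, 0.001]
force: [-0.8, 0.5, -0.2]
opening: 0.042
```

Request:
move_arm(
  series=[
    [0,0,0,0,0,0,-0.5],
    [0,0,0,0,0,0,-0.6],
    [0,0,0,0,0,0,-0.7],
    [0,0,0,0,0,0,-1],
    [0,0,0,0,0,0,-1],
    [0,0,0,0,0,0,-1],
  ],
  squeeze=5,
)

```text
t: 11.9
tool_pos: [0.5437, -0.0486, 0.0469]
orientation: [-3.107, -0.466, -0.0]
force: [-2.0, 1.8, 3.2]
opening: 0.0121
```

Run:
```python
from h import *
delta([.541,-.0487,.043],-72.7)
for n,r in(('scene',(150,250,265,385)),('top',(110,210,180,300))):
    c=cam(n); f=c['frame'][r[0]:r[1],r[2]:r[3]]; save('b2%s.png'%n,cv2.resize(np.clip(f*1.7,0,255).astype(np.uint8),None,fx=6,fy=6,interpolation=cv2.INTER_CUBIC))
```

```text
t 11.9 pos [ 0.5437 -0.0486  0.0469] yaw_y -72.94 q [-0.18  0.14  1.81  0.    1.2   1.09] F [-2.   1.8  3.2] op 0.0121
tool shift/10cm [-0.026 -0.007  0.039]
turn/180 [-0.     -0.0001 -0.0014]
```

View pics/b2scene.png

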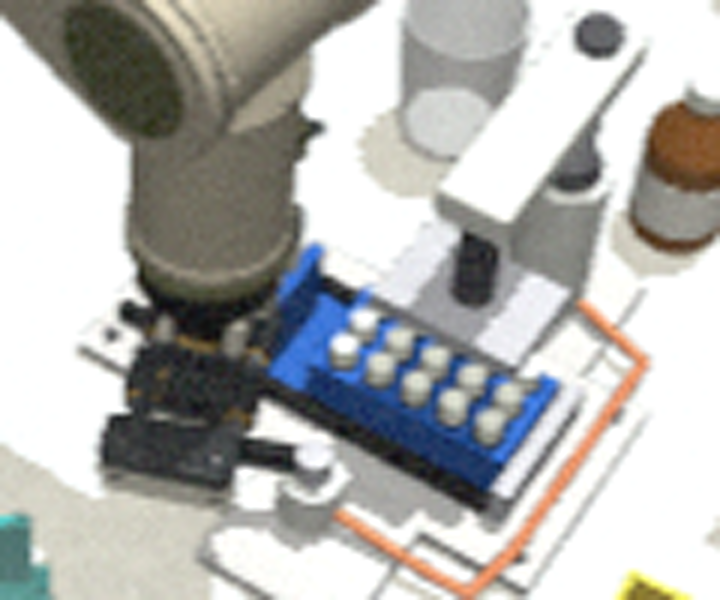

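View pics/b2top.png

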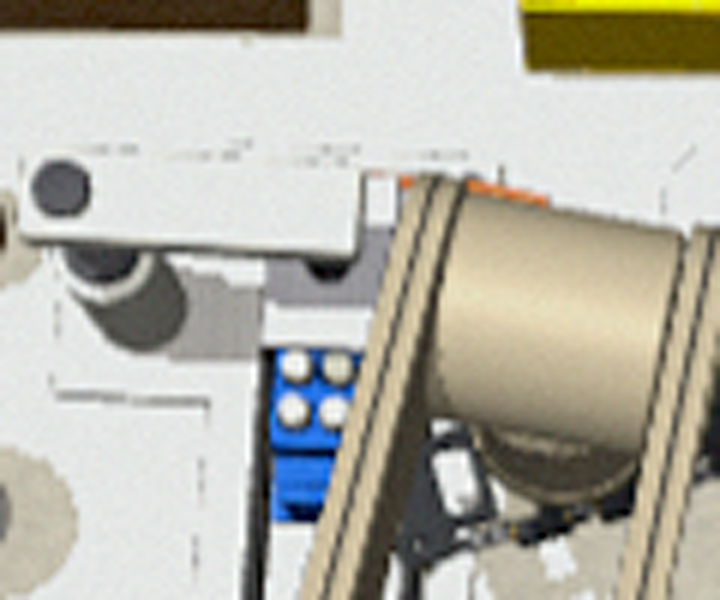

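The lever is held: the opening of 12.1 mm matches the bar, force is about 4 N. I'll set up a plate tracker from the beam/knob patch in the scene view, then open in small arc steps.

```bash
cat >> h.py <<'E'
def plate(ref=False):
    # vertical drop of the plate/arm from a template match of the beam knob, scene camera
    c=cam('scene'); g=cv2.cvtColor(c['frame'],cv2.COLOR_RGB2GRAY).astype(np.float32)
    x,y,w,h=349,150,24,20
    if ref: np.save('ref.npy',g[y:y+h,x:x+w])
    t=np.load('ref.npy'); s=g[y-6:y+h+30,x-8:x+w+10]
    r=cv2.matchTemplate(s,t,cv2.TM_CCOEFF_NORMED); _,v,_,(mx,my)=cv2.minMaxLoc(r)
    def sub(a,i): return i if i<=0 or i>=len(a)-1 else i+.5*(a[i-1]-a[i+1])/(a[i-1]-2*a[i]+a[i+1])
    py=sub(r[:,mx],my)-6; px=sub(r[my],mx)-8
    p0=np.array([.63,.16,.243]); q0=proj(c,p0); q1=proj(c,p0-[0,0,.03]); k=(q1-q0)/.03
    st=read_state(); a=np.arctan2(st['tool_pos'][1]+.0285,st['tool_pos'][0]-.606)
    print('t %.2f match %.3f shift px (%.2f,%.2f) drop mm %.1f  angle %.3f  F %s op %.4f'%(st['t'],v,px,py,1e3*py/k[1],a%(2*np.pi),st['force'].round(1),st['opening']))
E
python3 -c "
from h import *
plate(True);plate()"
```

```text
t 12.05 match 1.000 shift px (-0.01,-0.00) drop mm -0.0  angle 3.454  F [-1.4  1.8  4.9] op 0.0125
t 12.10 match 0.998 shift px (-0.01,-0.00) drop mm -0.0  angle 3.454  F [-1.7  2.7  4.4] op 0.0125
```

Request:
move_arm(
  series=[
    [0,0.016,0,0,0,-0.008,-1],
    [0.001,0.033,0,0,0,-0.016,-1],
    [0.002,0.049,0,0,0,-0.024,-1],
    [0.003,0.065,0,0,0,-0.032,-1],
  ],
)

```text
t: 12.5
tool_pos: [0.5463, -0.055, 0.0469]
orientation: [3.079, 0.625, 0.002]
force: [0.3, 4.3, 4.5]
opening: 0.0125
```

```bash
python3 -c "
from h import *
plate();plate()"
```

```text
t 12.55 match 0.998 shift px (-0.01,-0.01) drop mm -0.0  angle 3.562  F [0.5 3.4 4.4] op 0.0124
t 12.60 match 0.998 shift px (-0.01,-0.01) drop mm -0.0  angle 3.562  F [1.6 2.9 4.8] op 0.0124
```

Request:
move_arm(
  series=[
    [0,0.016,0,0,0,-0.008,-1],
    [0.001,0.033,0,0,0,-0.016,-1],
    [0.001,0.033,0,0,0,-0.016,-1],
  ],
)

```text
t: 12.9
tool_pos: [0.5478, -0.058, 0.0469]
orientation: [3.062, 0.701, 0.002]
force: [3.6, 3.8, 4.0]
opening: 0.0126
```

```bash
python3 -c "
from h import *
plate();plate();plate()"
```

```text
t 12.95 match 0.998 shift px (-0.02,-0.00) drop mm -0.0  angle 3.611  F [3.2 3.4 4.3] op 0.0120
t 13.00 match 0.998 shift px (-0.01,-0.01) drop mm -0.1  angle 3.611  F [4.2 3.6 4. ] op 0.0122
t 13.05 match 0.998 shift px (-0.01,-0.01) drop mm -0.1  angle 3.611  F [4.7 2.7 3.1] op 0.0123
```

Request:
move_arm(
  series=[
    [0,0.016,0,0,0,-0.008,-1],
    [0.001,0.033,0,0,0,-0.016,-1],
    [0.001,0.033,0,0,0,-0.016,-1],
  ],
)

```text
t: 13.35
tool_pos: [0.5494, -0.0607, 0.0469]
orientation: [3.044, 0.777, 0.002]
force: [4.4, 4.7, 3.5]
opening: 0.0124
```

```bash
python3 -c "
from h import *
plate();plate();plate()"
```

```text
t 13.40 match 0.998 shift px (-0.02,0.00) drop mm 0.0  angle 3.659  F [4.  4.4 3.7] op 0.0125
t 13.45 match 0.998 shift px (-0.01,-0.01) drop mm -0.0  angle 3.659  F [4.4 4.  3.6] op 0.0127
t 13.50 match 0.998 shift px (-0.01,-0.01) drop mm -0.0  angle 3.660  F [4.6 4.2 2.6] op 0.0126
```

Request:
move_arm(
  series=[
    [0.001,0.016,0,0,0,-0.008,-1],
    [0.003,0.033,0,0,0,-0.016,-1],
    [0.003,0.033,0,0,0,-0.016,-1],
  ],
)

```text
t: 13.8
tool_pos: [0.5511, -0.0635, 0.0469]
orientation: [3.023, 0.853, 0.002]
force: [3.6, 4.6, 3.8]
opening: 0.0123
```

```bash
python3 -c "
from h import *
plate();plate();plate()"
```

```text
t 13.85 match 0.998 shift px (-0.01,-0.00) drop mm -0.0  angle 3.708  F [4.3 4.1 3.2] op 0.0124
t 13.90 match 0.998 shift px (-0.01,-0.01) drop mm -0.1  angle 3.709  F [3.5 4.8 3.1] op 0.0125
t 13.95 match 0.998 shift px (-0.01,-0.01) drop mm -0.0  angle 3.709  F [4.  5.  3.4] op 0.0124
```

Request:
move_arm(
  series=[
    [0.001,0.016,0,0,0,-0.008,-1],
    [0.003,0.033,0,0,0,-0.016,-1],
    [0.003,0.033,0,0,0,-0.016,-1],
  ],
)

```text
t: 14.25
tool_pos: [0.553, -0.0661, 0.0469]
orientation: [3.001, 0.929, 0.002]
force: [2.9, 4.7, 4.2]
opening: 0.0128
```

```bash
python3 -c "
from h import *
plate();plate();plate()"
```

```text
t 14.30 match 0.998 shift px (-0.01,-0.01) drop mm -0.0  angle 3.759  F [3.4 4.7 4.5] op 0.0123
t 14.35 match 0.998 shift px (-0.01,-0.01) drop mm -0.0  angle 3.759  F [3.4 5.3 5.1] op 0.0126
t 14.40 match 0.998 shift px (-0.01,-0.00) drop mm -0.0  angle 3.759  F [5.  4.5 4. ] op 0.0125
```

Request:
move_arm(
  series=[
    [0.001,0.016,0,0,0,-0.008,-1],
    [0.003,0.033,0,0,0,-0.016,-1],
    [0.003,0.033,0,0,0,-0.016,-1],
  ],
)

```text
t: 14.7
tool_pos: [0.555, -0.0686, 0.0469]
orientation: [-2.977, -1.004, -0.001]
force: [2.5, 4.9, 4.7]
opening: 0.0125
```

```bash
python3 -c "
from h import *
plate();plate();plate()"
```

```text
t 14.75 match 0.998 shift px (-0.01,-0.00) drop mm -0.0  angle 3.808  F [3.4 4.4 5.1] op 0.0122
t 14.80 match 0.998 shift px (-0.01,0.00) drop mm 0.0  angle 3.808  F [3.9 4.6 4. ] op 0.0125
t 14.85 match 0.998 shift px (-0.01,-0.01) drop mm -0.0  angle 3.808  F [2.2 5.1 5.2] op 0.0125
```

Request:
move_arm(
  series=[
    [0.001,0.016,0,0,0,-0.008,-1],
    [0.003,0.033,0,0,0,-0.016,-1],
    [0.003,0.033,0,0,0,-0.016,-1],
  ],
)

```text
t: 15.15
tool_pos: [0.5571, -0.0711, 0.0468]
orientation: [-2.95, -1.079, -0.001]
force: [1.9, 5.0, 5.6]
opening: 0.0126
```

```bash
python3 -c "
from h import *
plate();plate();plate()"
```

```text
t 15.20 match 0.998 shift px (-0.01,-0.01) drop mm -0.0  angle 3.858  F [2.2 4.7 5.2] op 0.0124
t 15.25 match 0.998 shift px (-0.01,-0.01) drop mm -0.0  angle 3.859  F [2.8 4.1 5.2] op 0.0123
t 15.30 match 0.998 shift px (-0.01,-0.00) drop mm -0.0  angle 3.858  F [2.3 4.  5.6] op 0.0128
```

Request:
move_arm(
  series=[
    [0.001,0.016,0,0,0,-0.008,-1],
    [0.003,0.033,0,0,0,-0.016,-1],
    [0.003,0.033,0,0,0,-0.016,-1],
  ],
)

```text
t: 15.6
tool_pos: [0.5594, -0.0734, 0.0468]
orientation: [-2.922, -1.153, -0.001]
force: [2.0, 4.7, 5.1]
opening: 0.0123
```

```bash
python3 -c "
from h import *
plate();plate();plate()"
```

```text
t 15.65 match 0.998 shift px (-0.01,-0.00) drop mm -0.0  angle 3.909  F [2.2 5.4 4.4] op 0.0125
t 15.70 match 0.998 shift px (-0.01,-0.00) drop mm -0.0  angle 3.909  F [1.5 4.  4.9] op 0.0121
t 15.75 match 0.998 shift px (-0.01,-0.01) drop mm -0.0  angle 3.909  F [2.1 4.3 4.7] op 0.0125
```

Request:
move_arm(
  series=[
    [0.001,0.016,0,0,0,-0.008,-1],
    [0.003,0.033,0,0,0,-0.016,-1],
    [0.003,0.033,0,0,0,-0.016,-1],
  ],
)

```text
t: 16.05
tool_pos: [0.5618, -0.0756, 0.0468]
orientation: [-2.892, -1.226, -0.0]
force: [1.6, 3.7, 5.2]
opening: 0.0126
```

```bash
python3 -c "
from h import *
plate();plate();plate()"
```

```text
t 16.10 match 0.998 shift px (-0.01,-0.01) drop mm -0.0  angle 3.959  F [1.8 4.8 6. ] op 0.0125
t 16.15 match 0.998 shift px (-0.01,0.00) drop mm 0.0  angle 3.959  F [1.8 4.7 5.7] op 0.0124
t 16.20 match 0.998 shift px (-0.01,-0.00) drop mm -0.0  angle 3.959  F [1.9 4.6 5.7] op 0.0124
```

θ≈0.5 rad, no sinking yet. Continuing.

Request:
move_arm(
  series=[
    [0.001,0.016,0,0,0,-0.008,-1],
    [0.003,0.033,0,0,0,-0.016,-1],
    [0.003,0.033,0,0,0,-0.016,-1],
  ],
)

```text
t: 16.5
tool_pos: [0.5643, -0.0777, 0.0468]
orientation: [-2.861, -1.298, 0.0]
force: [1.2, 4.6, 6.2]
opening: 0.0124
```

```bash
python3 -c "
from h import *
plate();plate();plate()"
```

```text
t 16.55 match 0.998 shift px (-0.01,-0.01) drop mm -0.0  angle 4.009  F [0.9 5.5 6.5] op 0.0123
t 16.60 match 0.998 shift px (-0.01,-0.01) drop mm -0.0  angle 4.009  F [0.1 4.5 5.8] op 0.0124
t 16.65 match 0.998 shift px (-0.01,-0.00) drop mm -0.0  angle 4.009  F [1.5 4.3 6.2] op 0.0124
```

Request:
move_arm(
  series=[
    [0.001,0.016,0,0,0,-0.008,-1],
    [0.003,0.033,0,0,0,-0.016,-1],
    [0.003,0.033,0,0,0,-0.016,-1],
  ],
)

```text
t: 16.95
tool_pos: [0.5669, -0.0797, 0.0468]
orientation: [-2.827, -1.369, 0.0]
force: [1.0, 3.9, 6.0]
opening: 0.0124
```

```bash
python3 -c "
from h import *
plate();plate();plate()"
```

```text
t 17.00 match 0.998 shift px (-0.01,-0.00) drop mm -0.0  angle 4.060  F [0.9 4.7 6.2] op 0.0121
t 17.05 match 0.998 shift px (-0.01,-0.00) drop mm -0.0  angle 4.060  F [0.1 3.7 6.1] op 0.0126
t 17.10 match 0.998 shift px (-0.01,0.00) drop mm 0.0  angle 4.059  F [0.6 4.7 5.7] op 0.0123
```

Request:
move_arm(
  series=[
    [0.001,0.016,0,0,0,-0.008,-1],
    [0.003,0.033,0,0,0,-0.016,-1],
    [0.003,0.033,0,0,0,-0.016,-1],
  ],
)

```text
t: 17.4
tool_pos: [0.5695, -0.0815, 0.0467]
orientation: [-2.792, -1.44, 0.001]
force: [0.3, 3.6, 6.8]
opening: 0.0123
```

```bash
python3 -c "
from h import *
plate();plate();plate()
c=cam('scene'); f=c['frame'][150:250,265:385]; save('b3.png',cv2.resize(np.clip(f*1.7,0,255).astype(np.uint8),None,fx=6,fy=6,interpolation=cv2.INTER_CUBIC))"
```

```text
t 17.45 match 0.998 shift px (-0.00,0.00) drop mm 0.0  angle 4.110  F [0.4 3.9 5.3] op 0.0125
t 17.50 match 0.998 shift px (-0.01,-0.00) drop mm -0.0  angle 4.110  F [0.3 4.2 6.2] op 0.0125
t 17.55 match 0.998 shift px (-0.01,0.00) drop mm 0.0  angle 4.110  F [0.4 3.4 6.4] op 0.0125
```

View pics/b3.png

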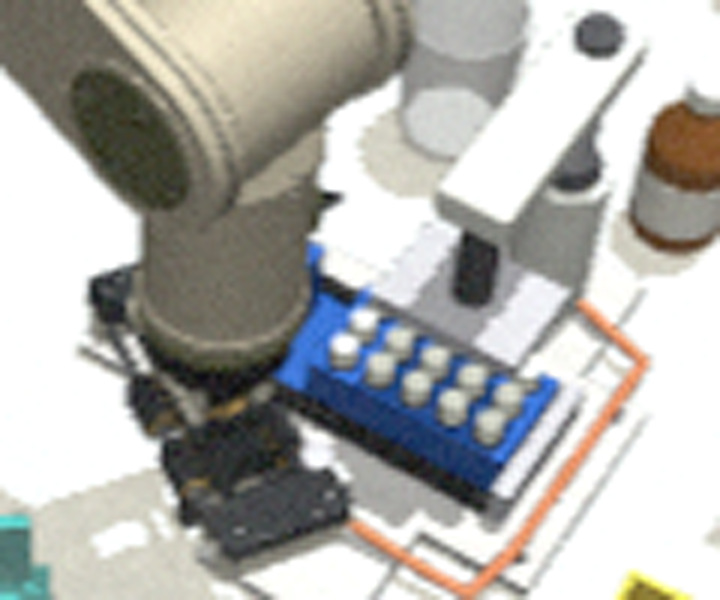

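The gripper has turned with the lever, the plate is still up, and nothing is touched. Continuing.

Request:
move_arm(
  series=[
    [0.001,0.016,0,0,0,-0.008,-1],
    [0.003,0.033,0,0,0,-0.016,-1],
    [0.003,0.033,0,0,0,-0.016,-1],
  ],
)

```text
t: 17.9
tool_pos: [0.5723, -0.0833, 0.0467]
orientation: [-2.755, -1.51, 0.001]
force: [0.8, 4.5, 6.2]
opening: 0.0122
```

```bash
python3 -c "
from h import *
plate();plate();plate()"
```

```text
t 17.95 match 0.989 shift px (-0.01,0.09) drop mm 0.4  angle 4.160  F [0.1 4.6 7. ] op 0.0122
t 18.00 match 0.988 shift px (-0.02,0.13) drop mm 0.6  angle 4.160  F [-0.3  3.5  6.9] op 0.0122
t 18.05 match 0.984 shift px (-0.00,0.18) drop mm 0.8  angle 4.160  F [0.1 3.6 6.1] op 0.0123
```

Request:
move_arm(
  series=[
    [0.001,0.016,0,0,0,-0.008,-1],
    [0.003,0.033,0,0,0,-0.016,-1],
    [0.003,0.033,0,0,0,-0.016,-1],
  ],
)

```text
t: 18.35
tool_pos: [0.5751, -0.0848, 0.0466]
orientation: [-2.716, -1.578, 0.001]
force: [-1.1, 3.4, 6.0]
opening: 0.0121
```

```bash
python3 -c "
from h import *
plate();plate();plate()"
```

```text
t 18.40 match 0.975 shift px (-0.24,0.78) drop mm 3.7  angle 4.210  F [-0.5  4.1  6.2] op 0.0123
t 18.45 match 0.980 shift px (-0.22,0.89) drop mm 4.3  angle 4.211  F [0.6 2.8 6.2] op 0.0122
t 18.50 match 0.978 shift px (-0.21,0.98) drop mm 4.7  angle 4.210  F [-0.3  3.1  7. ] op 0.0121
```

Onset at about 0.68 rad, now sinking at about 10–13 mm/s. Holding here and watching.

Request:
move_arm(
  series=[
    [0,0,0,0,0,0,-1],
    [0,0,0,0,0,0,-1],
    [0,0,0,0,0,0,-1],
    [0,0,0,0,0,0,-1],
  ],
)

```text
t: 18.9
tool_pos: [0.5751, -0.0848, 0.0467]
orientation: [-2.717, -1.577, 0.001]
force: [-0.5, 3.8, 6.6]
opening: 0.0124
```

```bash
python3 -c "
from h import *
plate()"
```

```text
t 18.95 match 0.952 shift px (-0.43,1.93) drop mm 9.2  angle 4.211  F [-0.5  3.1  6.7] op 0.0124
```

Request:
move_arm(
  series=[
    [0,0,0,0,0,0,-1],
    [0,0,0,0,0,0,-1],
    [0,0,0,0,0,0,-1],
    [0,0,0,0,0,0,-1],
    [0,0,0,0,0,0,-1],
    [0,0,0,0,0,0,-1],
  ],
)

```text
t: 19.55
tool_pos: [0.5751, -0.0848, 0.0467]
orientation: [-2.716, -1.577, 0.001]
force: [-0.3, 2.5, 6.4]
opening: 0.012
```

```bash
python3 -c "
from h import *
plate()"
```

```text
t 19.60 match 0.966 shift px (-1.00,3.71) drop mm 17.7  angle 4.211  F [-0.5  3.6  7.1] op 0.0123
```

Request:
move_arm(
  series=[
    [0,0,0,0,0,0,-1],
    [0,0,0,0,0,0,-1],
    [0,0,0,0,0,0,-1],
    [0,0,0,0,0,0,-1],
    [0,0,0,0,0,0,-1],
    [0,0,0,0,0,0,-1],
    [0,0,0,0,0,0,-1],
    [0,0,0,0,0,0,-1],
  ],
)

```text
t: 20.4
tool_pos: [0.5751, -0.0848, 0.0466]
orientation: [-2.717, -1.577, 0.001]
force: [-1.2, 3.7, 6.5]
opening: 0.0125
```

```bash
python3 -c "
from h import *
plate()"
```

```text
t 20.45 match 0.933 shift px (-1.14,5.44) drop mm 26.0  angle 4.210  F [-0.1  3.7  5.4] op 0.0122
```

Request:
move_arm(
  series=[
    [0,0,0,0,0,0,-1],
    [0,0,0,0,0,0,-1],
    [0,0,0,0,0,0,-1],
    [0,0,0,0,0,0,-1],
    [0,0,0,0,0,0,-1],
    [0,0,0,0,0,0,-1],
    [0,0,0,0,0,0,-1],
    [0,0,0,0,0,0,-1],
  ],
)

```text
t: 21.25
tool_pos: [0.5751, -0.0848, 0.0466]
orientation: [-2.717, -1.577, 0.001]
force: [-0.5, 2.8, 6.2]
opening: 0.0129
```

Request:
move_arm(
  series=[
    [0,0,0,0,0,0,-1],
    [0,0,0,0,0,0,-1],
    [0,0,0,0,0,0,-1],
    [0,0,0,0,0,0,-1],
    [0,0,0,0,0,0,-1],
    [0,0,0,0,0,0,-1],
    [0,0,0,0,0,0,-1],
    [0,0,0,0,0,0,-1],
  ],
)

```text
t: 22.05
tool_pos: [0.5751, -0.0848, 0.0467]
orientation: [-2.717, -1.577, 0.001]
force: [0.1, 4.3, 5.9]
opening: 0.0123
```

```bash
python3 -c "
from h import *
plate()"
```

```text
t 22.10 match 0.916 shift px (-2.04,9.15) drop mm 43.6  angle 4.210  F [-0.   3.7  5.9] op 0.0127
```

Request:
move_arm(
  series=[
    [0,0,0,0,0,0,-1],
    [0,0,0,0,0,0,-1],
    [0,0,0,0,0,0,-1],
    [0,0,0,0,0,0,-1],
    [0,0,0,0,0,0,-1],
    [0,0,0,0,0,0,-1],
    [0,0,0,0,0,0,-1],
    [0,0,0,0,0,0,-1],
  ],
)

```text
t: 22.9
tool_pos: [0.5751, -0.0848, 0.0466]
orientation: [-2.717, -1.577, 0.001]
force: [-0.1, 2.7, 6.0]
opening: 0.0124
```

```bash
python3 -c "
from h import *
plate()"
```

```text
t 22.95 match 0.873 shift px (-2.56,11.29) drop mm 53.8  angle 4.210  F [-0.7  3.1  6.1] op 0.0121
```

Request:
move_arm(
  series=[
    [0,0,0,0,0,0,-1],
    [0,0,0,0,0,0,-1],
    [0,0,0,0,0,0,-1],
    [0,0,0,0,0,0,-1],
    [0,0,0,0,0,0,-1],
    [0,0,0,0,0,0,-1],
    [0,0,0,0,0,0,-1],
    [0,0,0,0,0,0,-1],
  ],
)

```text
t: 23.75
tool_pos: [0.5751, -0.0848, 0.0467]
orientation: [-2.716, -1.577, 0.001]
force: [-0.1, 4.4, 5.8]
opening: 0.0126
```

```bash
python3 -c "
from h import *
plate();plate()
c=cam('scene'); f=c['frame'][140:250,275:385]; save('b4.png',cv2.resize(np.clip(f*1.7,0,255).astype(np.uint8),None,fx=5.4,fy=5.4,interpolation=cv2.INTER_CUBIC))"
```

```text
t 23.80 match 0.901 shift px (-2.79,11.96) drop mm 57.0  angle 4.210  F [-1.1  3.5  6.4] op 0.0125
t 23.85 match 0.901 shift px (-2.80,11.95) drop mm 57.0  angle 4.211  F [-1.   3.4  6.7] op 0.0125
```

View pics/b4.png

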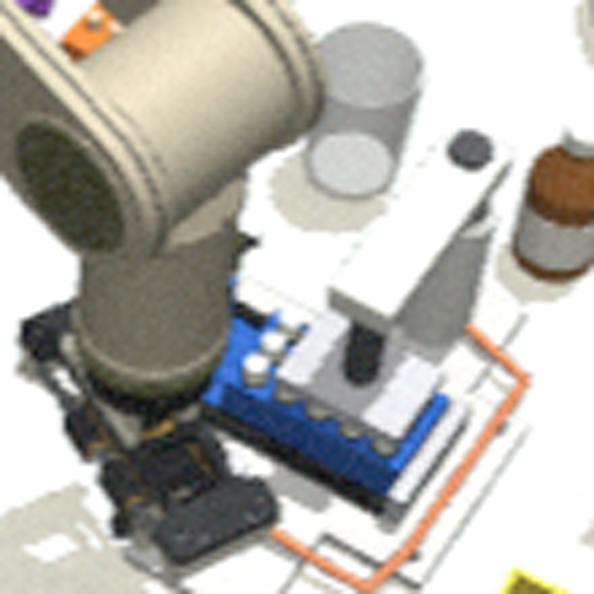

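The plate has stopped at a drop of 57 mm and sits on the caps (crop 340,400), with the rack still at the stop. Now I'll turn the valve back along the arc.

Request:
move_arm(
  series=[
    [0.001,-0.032,0,0,0,0.016,-1],
    [0.003,-0.064,0,0,0,0.032,-1],
    [0.007,-0.096,0,0,0,0.048,-1],
    [0.013,-0.128,0,0,0,0.064,-1],
    [0.02,-0.159,0,0,0,0.08,-1],
    [0.029,-0.19,0,0,0,0.095,-1],
    [0.039,-0.22,0,0,0,0.111,-1],
    [0.051,-0.25,0,0,0,0.127,-1],
  ],
)

```text
t: 24.7
tool_pos: [0.5559, -0.0695, 0.0466]
orientation: [2.975, 1.003, -0.002]
force: [0.1, -5.0, 4.6]
opening: 0.0126
```

```bash
python3 -c "
from h import *
plate();delta([.541,-.0487,.043],-72.9)"
```

```text
t 24.75 match 0.900 shift px (-2.79,11.95) drop mm 57.0  angle 3.821  F [-1.6 -3.2  6.7] op 0.0122
t 24.75 pos [ 0.5557 -0.0692  0.0466] yaw_y -52.89 q [-0.21  0.17  1.77 -0.    1.2   0.71] F [-1.6 -3.2  6.7] op 0.0122
tool shift/10cm [ 0.007 -0.252  0.036]
turn/180 [0.0005 0.0006 0.1112]
```

Request:
move_arm(
  series=[
    [0.001,-0.032,0,0,0,0.016,-1],
    [0.003,-0.064,0,0,0,0.032,-1],
    [0.007,-0.096,0,0,0,0.048,-1],
    [0.013,-0.128,0,0,0,0.064,-1],
    [0.02,-0.159,0,0,0,0.08,-1],
    [0.024,-0.175,0,0,0,0.088,-1],
    [0.029,-0.19,0,0,0,0.095,-1],
    [0.029,-0.19,0,0,0,0.095,-1],
  ],
)

```text
t: 25.55
tool_pos: [0.5458, -0.0526, 0.0463]
orientation: [3.091, 0.553, -0.005]
force: [-2.8, -4.7, 6.7]
opening: 0.0125
```

Request:
move_arm(
  series=[
    [0,-0.01,0,0,0,0.005,-1],
    [0.001,-0.02,0,0,0,0.01,-1],
    [0.001,-0.02,0,0,0,0.01,-1],
  ],
)

```text
t: 25.85
tool_pos: [0.5451, -0.0508, 0.0462]
orientation: [3.099, 0.505, -0.005]
force: [-2.9, -5.0, 6.0]
opening: 0.0126
```

```bash
python3 -c "
from h import *
plate();delta([.541,-.0487,.043],-72.9)"
```

```text
t 25.90 match 0.901 shift px (-2.80,11.95) drop mm 57.0  angle 3.493  F [-3.8 -4.4  4.9] op 0.0124
t 25.9 pos [ 0.5452 -0.0508  0.0462] yaw_y -71.48 q [-0.18  0.15  1.8  -0.    1.2   1.06] F [-3.8 -4.4  4.9] op 0.0124
tool shift/10cm [-0.033 -0.033  0.032]
turn/180 [0.0004 0.0011 0.0079]
```

Request:
move_arm(
  series=[
    [0,-0.008,0,0,0,0.004,-1],
    [0,-0.016,0,0,0,0.008,-1],
    [0,-0.016,0,0,0,0.008,-1],
  ],
)

```text
t: 26.2
tool_pos: [0.5446, -0.0494, 0.0462]
orientation: [3.105, 0.466, -0.005]
force: [-3.5, -4.6, 5.7]
opening: 0.0125
```

Request:
move_arm(
  series=[
    [0,-0.006,0,0,0,0.003,-1],
    [0,-0.006,0,0,0,0.003,-1],
  ],
)

```text
t: 26.4
tool_pos: [0.5444, -0.0488, 0.0461]
orientation: [3.107, 0.451, -0.005]
force: [-4.2, -5.3, 5.8]
opening: 0.0127
```

Request:
move_arm(
  series=[
    [0,-0.006,0,0,0,0.002,-1],
    [0,-0.006,0,0,0,0.002,-1],
  ],
)

```text
t: 26.6
tool_pos: [0.5442, -0.0482, 0.0461]
orientation: [3.108, 0.442, -0.005]
force: [-4.4, -5.0, 5.0]
opening: 0.0127
```

Request:
move_arm(
  series=[
    [0,-0.006,0,0,0,0.002,-1],
    [0,-0.006,0,0,0,0.002,-1],
  ],
)

```text
t: 26.8
tool_pos: [0.5441, -0.0477, 0.0461]
orientation: [3.11, 0.432, -0.005]
force: [-4.0, -4.7, 5.7]
opening: 0.0126
```

Request:
move_arm(
  series=[
    [0,-0.006,0,0,0,0.001,-1],
    [0,-0.006,0,0,0,0.001,-1],
  ],
)

```text
t: 27.0
tool_pos: [0.5439, -0.0471, 0.0461]
orientation: [3.11, 0.427, -0.005]
force: [-3.3, -5.8, 4.7]
opening: 0.0126
```

```bash
python3 -c "
from h import *
plate();delta([.541,-.0487,.043],-72.9)"
```

```text
t 27.05 match 0.901 shift px (-2.79,11.95) drop mm 57.0  angle 3.433  F [-4.2 -4.9  5.1] op 0.0124
t 27.05 pos [ 0.5439 -0.0471  0.0461] yaw_y -74.35 q [-0.18  0.14  1.8  -0.    1.2   1.12] F [-4.2 -4.9  5.1] op 0.0124
tool shift/10cm [-0.032  0.007  0.031]
turn/180 [ 0.0005  0.0011 -0.0081]
```

Request:
move_arm(
  series=[
    [0,-0.006,0,0,0,0.002,-1],
    [0,-0.01,0,0,0,0.003,-1],
    [0,-0.01,0,0,0,0.003,-1],
  ],
)

```text
t: 27.35
tool_pos: [0.5437, -0.0461, 0.0461]
orientation: [3.112, 0.412, -0.005]
force: [-3.6, -5.2, 4.7]
opening: 0.0125
```

Request:
move_arm(
  series=[
    [0,-0.006,0,0,0,0.002,-1],
    [0,-0.006,0,0,0,0.002,-1],
  ],
)

```text
t: 27.55
tool_pos: [0.5435, -0.0456, 0.0461]
orientation: [3.114, 0.403, -0.005]
force: [-3.7, -5.2, 4.3]
opening: 0.0126
```

```bash
python3 -c "
from h import *
plate();delta([.541,-.0487,.043],-72.9)"
```

```text
t 27.60 match 0.902 shift px (-2.79,11.95) drop mm 57.0  angle 3.408  F [-3.1 -5.   4.7] op 0.0127
t 27.6 pos [ 0.5435 -0.0456  0.046 ] yaw_y -75.25 q [-0.18  0.14  1.81 -0.    1.2   1.14] F [-3.1 -5.   4.7] op 0.0127
tool shift/10cm [-0.032  0.024  0.03 ]
turn/180 [ 0.0005  0.0011 -0.0131]
```

Run:
```python
from h import *
import pickle
S=pickle.load(open('scene0.pkl','rb'))['frame']; c=cam('scene')['frame']
f=np.hstack([S[205:250,290:330],c[205:250,290:330]])
save('b5.png',cv2.resize(np.clip(f*1.7,0,255).astype(np.uint8),None,fx=9,fy=9,interpolation=cv2.INTER_NEAREST))
```

```text
(no output)
```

View pics/b5.png

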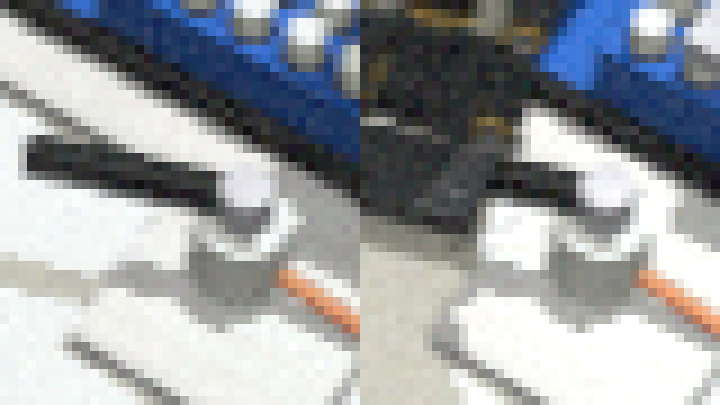

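The lever looks back at its starting line in the picture (right panel 490–580, rows 160–205). The force stays near the 5 N grip value, so I can't tell the seat from friction. I'll grip a little firmer and nudge.

Request:
move_arm(
  series=[
    [0,0,0,0,0,0,-1],
    [0,0,0,0,0,0,-1],
    [0,0,0,0,0,0,-1],
  ],
  squeeze=10,
)

```text
t: 27.95
tool_pos: [0.5435, -0.0456, 0.046]
orientation: [3.114, 0.403, -0.005]
force: [-3.4, -6.5, 4.2]
opening: 0.0125
```

Request:
move_arm(
  series=[
    [0,-0.006,0,0,0,0.001,-1],
    [0,-0.01,0,0,0,0.001,-1],
    [0,-0.01,0,0,0,0.001,-1],
  ],
)

```text
t: 28.25
tool_pos: [0.5434, -0.0455, 0.0461]
orientation: [3.113, 0.398, -0.005]
force: [-3.0, -8.8, 3.9]
opening: 0.012
```

The tool has now stopped moving and the force is rising: the lever is on its seat. One small nudge more, then ease off and release.

Request:
move_arm(
  series=[
    [0,-0.005,0,0,0,0,-1],
    [0,-0.01,0,0,0,0,-1],
    [0,-0.01,0,0,0,0,-1],
  ],
)

```text
t: 28.55
tool_pos: [0.5435, -0.0454, 0.0461]
orientation: [3.112, 0.397, -0.004]
force: [-1.7, -13.9, 2.3]
opening: 0.0121
```

Request:
move_arm(
  series=[
    [0,0.004,0,0,0,0,-1],
    [0,0.008,0,0,0,0,-0.6],
    [0,0.008,0,0,0,0,-0.4],
    [0,0.008,0,0,0,0,-0.1],
    [0,0.008,0,0,0,0,0],
    [0,0.008,0,0,0,0,0],
  ],
)

```text
t: 29.15
tool_pos: [0.5444, -0.0425, 0.0464]
orientation: [-3.116, -0.398, 0.001]
force: [0.4, 0.8, -0.1]
opening: 0.0448
```

```bash
python3 -c "
from h import *
plate();delta([.541,-.0487,.15],-72.9)"
```

```text
t 29.20 match 0.900 shift px (-2.80,11.96) drop mm 57.0  angle 3.366  F [-0.5 -0.2  0.2] op 0.0456
t 29.2 pos [ 0.5444 -0.0425  0.0465] yaw_y -75.45 q [-0.17  0.14  1.81  0.    1.2   1.15] F [-0.5 -0.2  0.2] op 0.0456
tool shift/10cm [-0.049  0.051 -1.035]
turn/180 [-0.0001  0.0001 -0.0142]
```

Released and free. I'll lift straight up and retreat.

Request:
move_arm(
  series=[
    [0,0.03,-0.1,0,0,0,0],
    [0,0.03,-0.3,0,0,0,0],
    [0,0.03,-0.6,0,0,0,0],
    [0,0.03,-1,0,0,0,0],
  ],
)

```text
t: 29.6
tool_pos: [0.544, -0.0455, 0.1466]
orientation: [-3.115, -0.397, 0.005]
force: [0.6, 1.2, -0.1]
opening: 0.0466
```

Request:
move_arm(
  series=[
    [-0.3,0.2,-0.2,0,0,0,0],
    [-0.6,0.5,-0.4,0,0,0,0],
    [-1,0.8,-0.4,0,0,0,0],
    [-1,0.8,-0.4,0,0,0,0],
  ],
)

```text
t: 30.0
tool_pos: [0.4666, -0.1525, 0.1886]
orientation: [3.114, 0.39, 0.002]
force: [0.7, 0.3, -0.4]
opening: 0.0462
```

Run:
```python
from h import *
import pickle
plate();delta([.541,-.0487,.15],-72.9)
S=pickle.load(open('scene0.pkl','rb'))['frame'];T=pickle.load(open('top0.pkl','rb'))['frame']
c=cam('scene')['frame'];t=cam('top')['frame']
f=np.hstack([S[205:250,290:330],c[205:250,290:330]])
save('c1.png',cv2.resize(np.clip(f*1.7,0,255).astype(np.uint8),None,fx=9,fy=9,interpolation=cv2.INTER_NEAREST))
save('c2.png',t)
f=c[140:250,275:385]; save('c3.png',cv2.resize(np.clip(f*1.7,0,255).astype(np.uint8),None,fx=5.4,fy=5.4,interpolation=cv2.INTER_CUBIC))
f=np.hstack([T[160:205,255:295],t[160:205,255:295]])
save('c4.png',cv2.resize(np.clip(f*1.7,0,255).astype(np.uint8),None,fx=9,fy=9,interpolation=cv2.INTER_NEAREST))
```

```text
t 30.05 match 0.900 shift px (-2.80,11.95) drop mm 57.0  angle 3.865  F [-0.1  0.5  0.1] op 0.0465
t 30.05 pos [ 0.4678 -0.1505  0.1881] yaw_y -75.71 q [-0.42 -0.15  1.83 -0.    1.47  0.91] F [-0.1  0.5  0.1] op 0.0465
tool shift/10cm [ 0.96  -0.806  0.381]
turn/180 [ 0.0005 -0.0005 -0.0156]
```

View pics/c1.png

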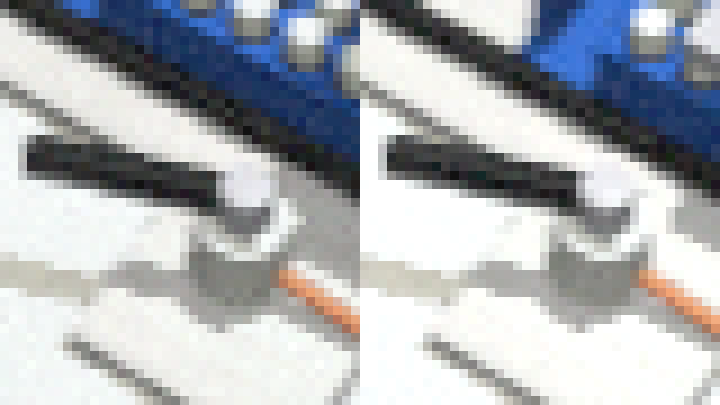

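View pics/c2.png

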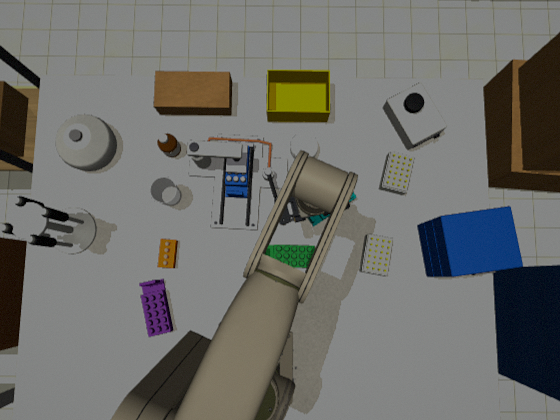

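View pics/c3.png

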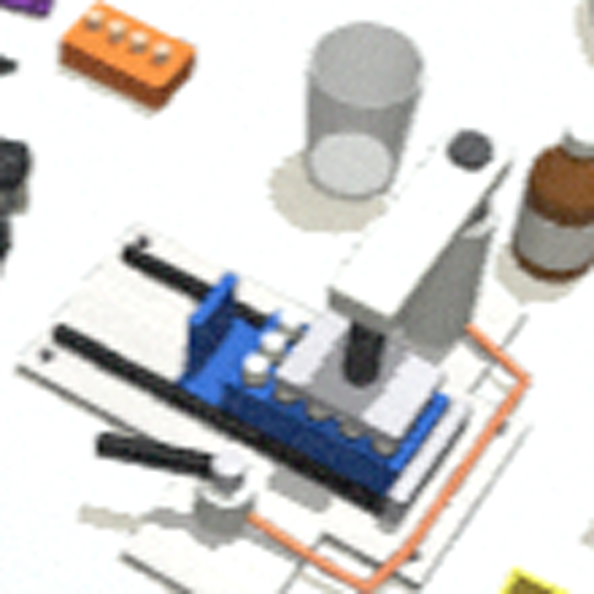

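View pics/c4.png

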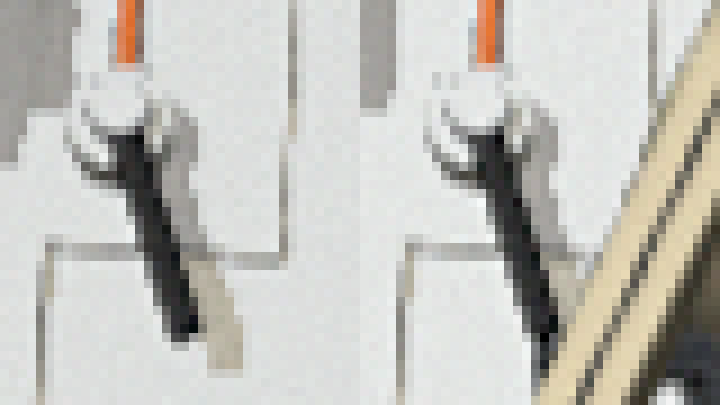

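The scene crop shows the lever in exactly its starting pixels. A quick numeric check, then I'll hand in.

Run:
```python
from h import *
import pickle
S=pickle.load(open('scene0.pkl','rb'))
for c in(S,cam('scene')):
    x,y,w,h=291,217,26,14
    f=c['frame'][y:y+h,x:x+w]; m=(f.max(2)<60).astype(np.uint8)
    k,l,st,ce=cv2.connectedComponentsWithStats(m); i=1+st[1:,4].argmax(); ys,xs=np.nonzero(l==i)
    W=np.array([onplane(c,(a+x,b+y),.066)[:2] for a,b in zip(xs,ys)],np.float32)
    vx,vy,_,_=cv2.fitLine(W,cv2.DIST_L2,0,.001,.001).ravel(); print(st[i][:5],np.arctan2(vy,vx)%np.pi)
plate()
close_job()
```

```text
[ 2  3 22  9 95] 0.2648389
[ 2  3 22  9 94] 0.26737478
t 30.25 match 0.899 shift px (-2.79,11.96) drop mm 57.0  angle 3.856  F [0.3 0.1 0.4] op 0.0468
the job is handed in; nothing more can be done
```

The rack is home, the plate rests on the caps, the valve is shut, and the job was handed in at about 30 s of the 67 s allowed.

- **Rack:** I pushed it by its fin at 2–4 N until it met the end stop. The force reading there rose to about 18 N horizontally, about 23 N with its upward part, against the 25 N limit. I backed off at once.
- **Valve and plate:** I held the lever with a 5 N grip and opened it in 0.05 rad steps. The plate began to sink at about 0.68 rad. I held the valve at about 0.76 rad, and the plate sank at roughly 10–13 mm/s until it stopped on the caps.
- **Shutting:** I turned the valve back to its seat. At 5 N of grip I could not tell the seat from friction, so I raised the grip to 10 N. The lever then stopped moving while the force rose to about 14 N.

**Last checks:**
- The lever's direction is within about 0.003 rad of its starting picture.
- The plate has dropped a steady 57 mm.
- The rack looks flush with the stop.
- The gripper is clear and the force is near zero.
- The bystanders I could see look unmoved by eye only; the arm hid most of the dishes in the last top view.

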